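# Drift a sprung board carrier into line and bolt it

### The arm

A 6-joint arm with a two-finger parallel gripper is mounted at the origin on a cart in front of the work surface, level with it; the furniture and walls round the work are solid. World frame = base frame: x ahead of the robot, y to its left, z up, the work surface at z = 0. Lengths are in mm, angles in degrees, forces in N, time in s.
With the tool pointing down it reaches from about 425 to 950 mm from the base axis. Payload 3.5 kg.
Tool frame: the origin (TCP) lies midway between the tips of the shut fingers; the grasp point (between the pads) lies 19 mm behind it (bot.pinch_z is the distance from the TCP to the grasp point, in mm); z points along the fingers, y is the line along which they close (so a half turn about z gives the same grasp; the last joint's range is limited). The gripper opens to 85 mm and grips with 20 to 120 N. Pads are 22 mm wide; open, the fingers measure 114 mm over their backs; the gripper's body (76 mm by 85 mm) begins 54 mm behind the grasp point. The pads swing forward as they close: fully open they stand 13 mm farther back than shut.
Start: joints at [60.161, 16.404, 90.338, -0, 73.258, -8.594], TCP at [244.557, 629.125, 231.325] pointing down, gripper open.
Joint ranges: [-158.93, 158.93], [-51.34, 127.21], [12.03, 142.37], [-87.48, 267.48], [13.55, 161.25], [-162.69, 162.69]. Speed limits (degrees/s): [159.86, 159.86, 180, 180, 180, 180].

### API

Orientations are given as [roll, pitch, yaw] about the fixed x, y, z axes, in that order (R = Rz(yaw) Ry(pitch) Rx(roll)).
In Python, from bench import bot gives the robot as it stands.
- The arm moves only by the tool move_arm, never from a script. Its argument "targets" is a list of rows, each a list of 3 entries, a list of its own where there are three numbers: the closure, from 0 (fully open) to 1 (shut), then the shift along the tool's x, y, z in units of 0.06 m (1.0 is 0.06 m), then the turn, a rotation vector about the tool's x, y, z in units of 4 degrees (1.0 is 4 degrees). In form: [[hand, [tx, ty, tz], [ax, ay, az]], ...]. A call has exactly 5 rows; each row shifts and turns the commanded pose from where the row before left it, along the tool's axes as they then stand; what a row does not reach is not made up. A row lasts 1/8 s, in which the tool goes at most 62.5 mm and 10.7 degrees, less where a joint would pass 70% of its speed; a pose out of reach is approached as far as the arm can. A call with a number of a shift or a turn outside -1 to 1 is refused whole. A call with a gripper value outside its range is refused whole. The fingers move at their own pace and stop on an object; "newtons" is the grip in N (left out, the last holds). Time passes only in rows, so rows that do not move let the fingers close, or fill a call up. It gives the time, the measured TCP pose, the force, the opening and the grip force at its end, in the units of the state.
- bot.read_state(): the state, without advancing time (a new reading comes with each control period).
- bot.snapshot(name): name is "side" or "top"; returns a dict with "frame" (384x512x3 uint8, red, green, blue), "vfov" (degrees; the focal length in pixels is half the picture's height over the tangent of half this angle, whatever the lens; pixels are square), "cx", "cy" (the principal point, pixels), "distortion" ([k1, k2, p1, p2, k3] as OpenCV has them; the pictures are not rectified), "origin" and "attitude" of the camera in the world. Camera axes: x right, y down, z forward; pixel columns grow to the right and rows downward; lengths in mm; the calibration is good to about 2 mm. A picture is of the moment at which its call begins. There is no depth.
- bot.finish_job(): hands the job in; it is judged then, once.
The state is a dict: "time_s": time; "joint_positions": joint angles; "qvel": joint speeds; "joint_efforts": joint torques, N m; "tcp_pos": TCP position; "tcp_rot": TCP orientation; "contact_force": force on the tool from outside, world axes, zero at the start; "moment": the same for the moment, N m; "opening": finger opening in mm; "finger_force": force on a finger pad.
Only numpy, scipy, OpenCV 4.12 (cv2) and the standard library are available. Lean on these libraries where they do the work, as an engineer would, in place of code of your own. Each camera call takes 0.05 s, during which the arm holds its last target. There are 200 camera calls.

### The job

Push the board carrier along its guides until it meets the spring stop, then drive the tapered drift through the carrier's hole into the hole of the fixture bed below, fully home, so that it draws the carrier into line against the spring. With the drift still in, push the slide bolt fully home into the carrier's edge notch, then pull the drift out and put it back upright in its wooden block. Do not press on the circuit board.

Things in the scene. Friction and masses are not known exactly. Their poses are not given: they have to be found in the camera images.
- fixture: Fixed steel bed 150 x 260 x 35 mm high, with a 45 mm wing at its -x side for the bolt; origin centre of underside, x across, y along the guides (carrier is pushed to +y), z up. Two guides along y stand 14 mm above the bed, outer faces x = +-64 mm; their lips cover the carrier's edges in to x = +-46 mm, so it slides along y (1.5 mm side play) but cannot lift.
- fixture_hole (a point): Centre of the mouth of the 18 mm through hole in the bed, on its top face (35 mm above the worktop); axes as the fixture's.
- carrier: Loose aluminium plate 100 x 130 x 8 mm (about 0.4 kg) between the guides; origin centre of underside, axes as the fixture's. An upright flange, 80 mm wide, 4 mm thick, rises along its -y end to 32 mm above the underside: push on its outer face towards +y. A notch for the bolt, 14 mm wide, 18 mm deep, is in its -x edge at y = 0. It starts 33 to 57 mm short of line.
- carrier_hole (a point): Centre of the carrier's 18 mm through hole, on its top face (8 mm above the bed); the carrier is in line when this is straight above fixture_hole.
- carrier_flange (a point): Middle of the top edge of the flange's outer (-y) face.
- carrier_board: Circuit board with upright components fixed on the carrier: 52 mm along y, 62 mm along x, centre at the carrier's y = -20 mm, 21 mm high above the plate; do not press on it.
- slide_bolt (a joint): Travel of the steel slide bolt along the fixture's +x, m: 0 to 0.003 drawn at the start, 0.020 fully home. It stays where it is left (about 1.5 N to move). Its tongue, 10 mm wide, enters the carrier's notch only if the carrier is within about 2 mm of line.
- bolt_knob (a point): Centre of the 18 mm black ball on top of the bolt's upright 12 mm stem, 81 mm above the worktop (ball top 90 mm); the stem below it is free from 45 mm up. Push it towards the fixture's +x.
- drift: Steel taper drift, 95 mm long, 0.14 kg, standing nose down; origin at the nose tip, z up along its axis. From the tip: taper from 6 mm to 17 mm diameter over 25 mm, parallel 17 mm shank to 37 mm, 26 mm collar from 37 to 42 mm, 22 mm round handle from 42 to 95 mm.
- drift_collar (a point): On the drift's axis at the underside of its collar, 37 mm above the tip; with the drift home it rests on the carrier's top face, 43 mm above the worktop.
- drift_block: Fixed wooden block 60 x 60 x 45 mm with a 22 mm through hole in the middle, in which the drift stands with its collar on the top face; origin at the centre of its underside.
- block_hole (a point): Centre of the mouth of the block's hole, on its top face, 45 mm above the worktop.
- stop_tip (a point): Tip of the spring stop, a 12 mm brass pin at the bed's +y end in a steel block (block top 59 mm above the worktop). It yields up to 10 mm along +y, pressing back with about 2 N at first touch and 4 N with the carrier in line; a carrier let go comes back slowly to about 6 mm short of line.
There are look-alikes about, which are no part of the job. What is meant by the drift is not blue, and is the larger of those in its own colour.

How it is judged:
By the outcome, as a careful person would: the job done as asked, in the order asked, and still so for the second after the job is handed in, with the robot touching nothing.
It also fails if it takes over 72 s, if anything falls off the work surface, if the arm or the gripper's body presses on something with over 40 N, if the wrist force passes 120 N, or if a joint passes its speed limit or range.

## Working session

There is one attempt and no reset: what is moved stays moved. The work goes in short steps, Python scripts to look and compute and a tool call to move; the robot and the scene stay as the last step left them, time stands still between calls to the robot, and variables do not carry over. Pictures are saved under pics/ and viewed, at most 10 in all, crops included, and the job is handed in when it is done.

Besides the shell and the picture viewer there is one more tool, called after "Request:" in YAML: its name, and indented under it one key for each argument. move_arm: Moves the arm, as the interface text tells. Its arguments: {"type":"object","properties":{"targets":{"type":"array","items":{"type":"array"}},"newtons":{"type":"number"}},"required":["targets"]}

```bash
ls; mkdir -p pics; cat > h.py <<'E'
import numpy as np, cv2, json
from bench import bot
from scipy.spatial.transform import Rotation as R
def snap(n,f=None):
    s=bot.snapshot(n)
    if f: cv2.imwrite('pics/'+f,cv2.cvtColor(s['frame'],cv2.COLOR_RGB2BGR))
    return s
def K(s):
    f=192/np.tan(np.radians(s['vfov'])/2)
    return np.array([[f,0,s['cx']],[0,f,s['cy']],[0,0,1.]])
def rot(s):
    a=np.array(s['attitude'],float)
    return a if a.shape==(3,3) else R.from_euler('xyz',a,degrees=True).as_matrix()
def ray(s,uv):
    p=cv2.undistortPoints(np.array(uv,float).reshape(-1,1,2),K(s),np.array(s['distortion'],float)).reshape(-1,2)
    return np.c_[p,np.ones(len(p))]@rot(s).T
def plane(s,uv,z):
    d=ray(s,uv);o=np.array(s['origin']);return o+d*((z-o[2])/d[:,2])[:,None]
def proj(s,P):
    M=rot(s).T;P=np.array(P,float).reshape(-1,3)
    t=-M@np.array(s['origin'],float)
    return cv2.projectPoints(P,cv2.Rodrigues(M)[0],t,K(s),np.array(s['distortion'],float))[0].reshape(-1,2)
E
python3 - <<'E'
from h import *
for n in('top','side'):
    s=snap(n,n+'0.png');print({k:v for k,v in s.items() if k!='frame'})
print(bot.read_state(),bot.pinch_z)
E
```

```text
pics
{'vfov': 46.15942840782644, 'cx': 257.28511634099806, 'cy': 202.8427825615778, 'distortion': array([-0.01556952,  0.        ,  0.        ,  0.        ,  0.        ]), 'origin': array([ 364.52281605,    4.69837229, 1310.92881494]), 'attitude': array([-173.18852271,   -0.52646398,  -89.49115836])}
{'vfov': 50.4594985512609, 'cx': 254.66106872077634, 'cy': 188.25474440414493, 'distortion': array([-0.10392284,  0.        ,  0.        ,  0.        ,  0.        ]), 'origin': array([ -64.02150056, -793.25432123,  496.60311046]), 'attitude': array([-1.12910458e+02, -4.67777705e-02, -3.43832406e+01])}
{'time_s': 0.1, 'joint_positions': array([ 6.01577543e+01,  1.64504156e+01,  9.04168160e+01, -2.63477120e-03,
        7.32589057e+01, -8.59373370e+00]), 'qvel': array([-0.01924477, -0.24969985, -0.12991838, -0.02982075,  0.04747225,
       -0.01492654]), 'joint_efforts': array([ 5.86669976e-04, -4.07293832e+01, -2.93701154e+01, -2.38307384e-04,
        3.41174389e-03, -1.19668559e-05]), 'tcp_pos': array([244.29578   , 628.58179802, 230.03899463]), 'tcp_rot': array([-1.79874902e+02, -1.63552129e-02,  1.58752232e+02]), 'contact_force': array([ 0.16934299,  0.05985433, -0.29970046]), 'moment': array([ 0.05428846, -0.01021765, -0.0331777 ]), 'finger_force': 0.0, 'opening': 85.3603109724705} 18.700000000000003
```

View pics/top0.png

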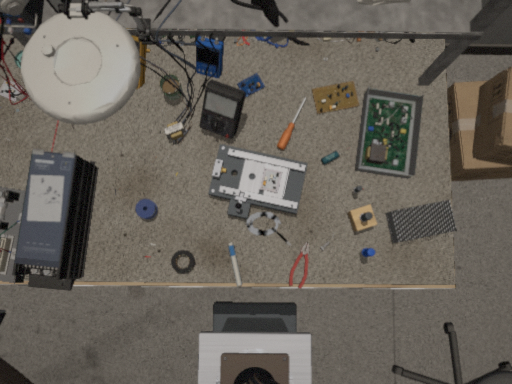

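View pics/side0.png

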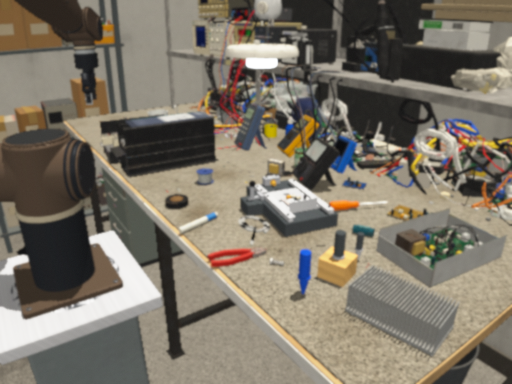

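The top view shows the fixture at about (258,180), the wooden block with a drift at (363,218), and look-alikes: a small grey one at (357,190) and a blue one at (368,253). In the side view these are at (340,245), (360,240) and (305,270). I'll enlarge all of them in one picture.

```bash
python3 - <<'E'
import cv2,numpy as np
t=cv2.imread('pics/top0.png');s=cv2.imread('pics/side0.png')
r=lambda im,x,y,w,h,W,H:cv2.resize(im[y:y+h,x:x+w],(W,H),interpolation=cv2.INTER_CUBIC)
a=np.hstack([r(t,205,140,105,80,420,320),r(t,315,145,95,80,380,320)])
b=np.hstack([r(s,235,165,110,73,420,280),r(s,285,215,95,70,380,280)])
cv2.imwrite('pics/crop1.png',np.vstack([a,b]))
E
```

```text
(no output)
```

View pics/crop1.png

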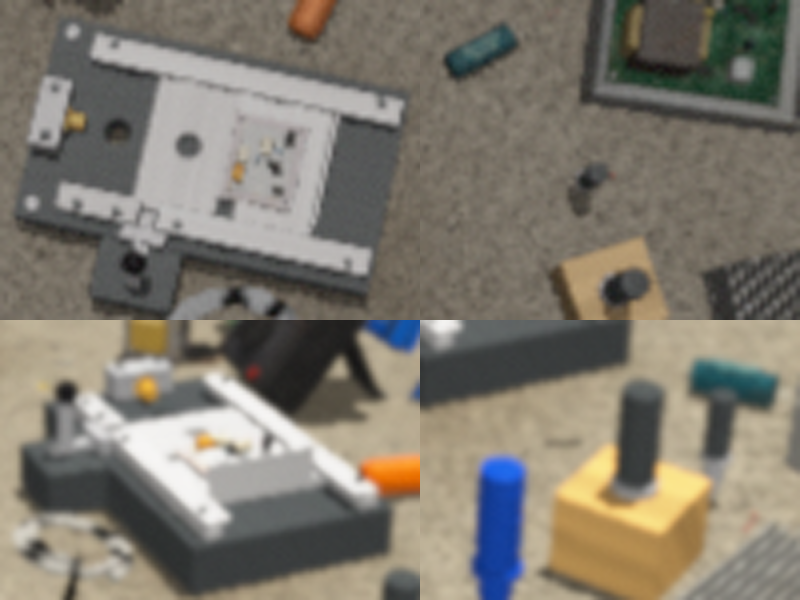

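```bash
cat > m.py <<'E'
from h import *
t=snap('top');s=snap('side')
c=lambda x,y,x0,y0,k:(x0+(x+.5)/k-.5,y0+(y+.5)/k-.5)
L=lambda *p:[c(x,y,205,140,4) for x,y in p]
Rr=lambda *p:[c(x-420,y,315,145,4) for x,y in p]
np.set_printoptions(precision=1,suppress=True)
B=plane(t,L((60,18),(405,92),(365,295),(18,215)),35);print('bed',B,B.mean(0))
print([np.linalg.norm(B[i]-B[i-1]) for i in range(4)])
d=B[0]-B[1]+B[3]-B[2];print('yaw of y',np.degrees(np.arctan2(d[1],d[0])))
print('fhole',plane(t,L((118,130)),35)); print('chole',plane(t,L((188,145)),43))
print('knob',plane(t,L((133,262)),81)); print('stop tip',plane(t,L((84,121)),45))
print('flange top R/L',plane(t,L((338,118),(318,232)),67))
print('block top',plane(t,Rr((556,268),(646,237),(668,320)),45))
print('drift top',plane(t,Rr((634,281)),103))
S=lambda *p:[(285+(x-420+.5)/4-.5,215+(y-320+.5)/4-.5) for x,y in p]
S2=lambda *p:[(235+(x+.5)*110/420-.5,165+(y-320+.5)*73/280-.5) for x,y in p]
print('side: drift top',plane(s,S((642,388)),103),'knob',plane(s,S2((67,391)),81))
# enlarged masks for drift top in top view
for n,im in(('top',t),('side',s)):
    g=im['frame'].astype(int).max(2)
    x0,y0,x1,y1=(355,205,380,228) if n=='top' else (325,225,355,268)
    m=(g<95)[y0:y1,x0:x1]; print(n); print('\n'.join(''.join('#' if v else '.' for v in r) for r in m))
E
python3 m.py
```

```text
bed [[ 687.2  104.9   35. ]
 [ 635.3 -144.9   35. ]
 [ 487.9 -115.8   35. ]
 [ 542.9  132.2   35. ]] [588.3  -5.9  35. ]
[np.float64(146.8392434164116), np.float64(255.12133742055215), np.float64(150.252031953215), np.float64(253.96677179810902)]
yaw of y 77.88880510861495
fhole [[605.3  61.7  35. ]]
chole [[593.4  11.2  43. ]]
knob [[504.7  48.   81. ]]
stop tip [[609.7  85.6  45. ]]
flange top R/L [[609.4 -94.   67. ]
 [528.6 -80.1  67. ]]
block top [[ 493.4 -264.3   45. ]
 [ 516.1 -328.7   45. ]
 [ 457.3 -343.1   45. ]]
drift top [[ 479.2 -304.7  103. ]]
side: drift top [[ 477.5 -303.9  103. ]] knob [[506.1  51.2  81. ]]
top
.........................
.........................
.........................
.........................
.........................
.........................
.........................
.........................
.........#######.........
........#########........
.......##########........
......###########........
......###########........
......##########.........
......#########..........
......######.............
.......#####.............
......................
[... 771 characters left out ...]
#######...........
..........#########...........
..........#########...........
..........#########...........
..........#########...........
..........########............
..........########............
..........########............
..........########............
.........#########............
..........#######.............
...........#####..............
..............................
..............................
..............................
..............................
..............................
..............................
..............................
..............................
..............................
..............................
..............................
```

The larger grey drift standing in the block, at side (340,245) and top (365,217), is the one meant. The blue one at (305,270) and the thinner, shorter grey one at (360,240) are the look-alikes. Both views put the drift at about (478,-304), and the bed measures about 150 x 255 mm, so the measurements hold. Next I plan the push.

```bash
cat > p.py <<'E'
from h import *
UY=np.array([.208,.978]);UX=np.array([.978,-.208])
def rs(r,sv): return r*UX+sv*UY
def plan(wps,hand):
    """wps: [(x,y,z,yaw,nrows)...] from measured pose; prints rows of calls"""
    st=bot.read_state();p=np.array(st['tcp_pos']);yaw=st['tcp_rot'][2];rows=[]
    for x,y,z,yw,n in wps:
        T=np.array([x,y,z]);P0=p.copy();y0=yaw;dy=(yw-y0+180)%360-180
        for i in range(1,n+1):
            g=P0+(T-P0)*i/n
            Rm=R.from_euler('xyz',[180,0,yaw],degrees=True).as_matrix()
            d=np.round(Rm.T@(g-p)/60,2);a=np.round(-(y0+dy*i/n-yaw)/4,2)
            p=p+Rm@d*60;yaw=yaw-a*4
            if max(abs(d).max(),abs(a))>1:print('BIG')
            rows.append([hand,[float(v)+0. for v in d],[0,0,float(a)+0.]])
    while len(rows)%5:rows.append([hand,[0,0,0],[0,0,0]])
    for i in range(0,len(rows),5):print(json.dumps(rows[i:i+5]))
def st():
    s=bot.read_state();p=s['tcp_pos']
    print('t %.2f'%s['time_s'],np.round(p,1),np.round(s['tcp_rot'],1),'F',np.round(s['contact_force'],1),'op %.1f'%s['opening'],'r %.1f s %.1f'%(p[:2]@UX,p[:2]@UY))
E
python3 -c "
from p import *
q=rs(577,-3);plan([(*q,150,78,21),(*q,52,78,4)],1)"
```

```text
[[1, [-0.45, -0.46, 0.06], [0, 0, 0.96]], [1, [-0.49, -0.44, 0.07], [0, 0, 0.96]], [1, [-0.51, -0.4, 0.06], [0, 0, 0.96]], [1, [-0.53, -0.36, 0.07], [0, 0, 0.97]], [1, [-0.56, -0.33, 0.06], [0, 0, 0.96]]]
[[1, [-0.58, -0.29, 0.06], [0, 0, 0.96]], [1, [-0.6, -0.25, 0.07], [0, 0, 0.96]], [1, [-0.61, -0.21, 0.06], [0, 0, 0.96]], [1, [-0.63, -0.17, 0.06], [0, 0, 0.96]], [1, [-0.63, -0.12, 0.07], [0, 0, 0.96]]]
[[1, [-0.65, -0.08, 0.06], [0, 0, 0.97]], [1, [-0.64, -0.04, 0.07], [0, 0, 0.96]], [1, [-0.65, 0.0, 0.06], [0, 0, 0.96]], [1, [-0.65, 0.05, 0.06], [0, 0, 0.96]], [1, [-0.64, 0.09, 0.07], [0, 0, 0.96]]]
[[1, [-0.63, 0.14, 0.06], [0, 0, 0.96]], [1, [-0.63, 0.17, 0.07], [0, 0, 0.96]], [1, [-0.61, 0.22, 0.06], [0, 0, 0.97]], [1, [-0.59, 0.26, 0.06], [0, 0, 0.96]], [1, [-0.58, 0.3, 0.07], [0, 0, 0.96]]]
[[1, [-0.55, 0.33, 0.06], [0, 0, 0.96]], [1, [0.0, 0.0, 0.41], [0, 0, 0.0]], [1, [0.0, 0.0, 0.41], [0, 0, 0.0]], [1, [0.0, 0.0, 0.41], [0, 0, 0.0]], [1, [0.0, 0.0, 0.4], [0, 0, 0.0]]]
```

Request:
move_arm:
  targets:
    - [1,[-0.45,-0.46,0.06],[0,0,0.96]]
    - [1,[-0.49,-0.44,0.07],[0,0,0.96]]
    - [1,[-0.51,-0.4,0.06],[0,0,0.96]]
    - [1,[-0.53,-0.36,0.07],[0,0,0.97]]
    - [1,[-0.56,-0.33,0.06],[0,0,0.96]]

```text
time_s: 0.82
tcp_pos: [320.8, 448.8, 211.8]
tcp_rot: [-180.0, 0.0, 139.4]
contact_force: [1.1, 0.3, -0.3]
opening: -0.1
finger_force: 0.0
```

Request:
move_arm:
  targets:
    - [1,[-0.58,-0.29,0.06],[0,0,0.96]]
    - [1,[-0.6,-0.25,0.07],[0,0,0.96]]
    - [1,[-0.61,-0.21,0.06],[0,0,0.96]]
    - [1,[-0.63,-0.17,0.06],[0,0,0.96]]
    - [1,[-0.63,-0.12,0.07],[0,0,0.96]]

```text
time_s: 1.45
tcp_pos: [396.7, 270.1, 192.8]
tcp_rot: [180.0, 0.0, 120.2]
contact_force: [0.1, 0.3, -0.5]
opening: 0.3
finger_force: 0.0
```

Request:
move_arm:
  targets:
    - [1,[-0.65,-0.08,0.06],[0,0,0.97]]
    - [1,[-0.64,-0.04,0.07],[0,0,0.96]]
    - [1,[-0.65,0.0,0.06],[0,0,0.96]]
    - [1,[-0.65,0.05,0.06],[0,0,0.96]]
    - [1,[-0.64,0.09,0.07],[0,0,0.96]]

```text
time_s: 2.08
tcp_pos: [472.7, 90.9, 173.7]
tcp_rot: [180.0, -0.0, 100.9]
contact_force: [1.2, -0.1, -0.5]
opening: 0.2
finger_force: 0.0
```

Request:
move_arm:
  targets:
    - [1,[-0.63,0.14,0.06],[0,0,0.96]]
    - [1,[-0.63,0.17,0.07],[0,0,0.96]]
    - [1,[-0.61,0.22,0.06],[0,0,0.97]]
    - [1,[-0.59,0.26,0.06],[0,0,0.96]]
    - [1,[-0.58,0.3,0.07],[0,0,0.96]]

```text
time_s: 2.7
tcp_pos: [549.1, -88.1, 154.3]
tcp_rot: [-180.0, -0.0, 81.7]
contact_force: [0.7, -0.3, -0.4]
opening: -0.3
finger_force: 0.0
```

Request:
move_arm:
  targets:
    - [1,[-0.55,0.33,0.06],[0,0,0.96]]
    - [1,[0.0,0.0,0.41],[0,0,0.0]]
    - [1,[0.0,0.0,0.41],[0,0,0.0]]
    - [1,[0.0,0.0,0.41],[0,0,0.0]]
    - [1,[0.0,0.0,0.4],[0,0,0.0]]

```text
time_s: 3.32
tcp_pos: [563.5, -122.4, 52.2]
tcp_rot: [-180.0, -0.0, 78.0]
contact_force: [0.2, -0.3, -0.7]
opening: -0.2
finger_force: 0.0
```

Request:
move_arm:
  targets:
    - [1,[0.1,0,0],[0,0,0]]
    - [1,[0.1,0,0],[0,0,0]]
    - [1,[0.1,0,0],[0,0,0]]
    - [1,[0.1,0,0],[0,0,0]]
    - [1,[0.1,0,0],[0,0,0]]

```text
time_s: 3.95
tcp_pos: [570.4, -93.0, 53.9]
tcp_rot: [179.9, 0.1, 78.0]
contact_force: [-0.1, -2.7, 2.5]
opening: 0.2
finger_force: 1.0
```

Request:
move_arm:
  targets:
    - [1,[0.1,0,0],[0,0,0]]
    - [1,[0.1,0,0],[0,0,0]]
    - [1,[0.1,0,0],[0,0,0]]
    - [1,[0.1,0,0],[0,0,0]]
    - [1,[0.1,0,0],[0,0,0]]

```text
time_s: 4.58
tcp_pos: [576.3, -63.4, 53.1]
tcp_rot: [-180.0, 0.0, 78.0]
contact_force: [-0.7, -1.8, 1.0]
opening: -0.0
finger_force: 1.1
```

```bash
python3 -c "
from p import *
st();snap('top','top1.png')
i=cv2.imread('pics/top1.png');cv2.imwrite('pics/c2.png',cv2.resize(i[130:230,200:320],(720,600),interpolation=2))"
```

```text
t 4.58 [576.3 -63.4  53.1] [-180.    0.   78.] F [-0.7 -1.8  1. ] op -0.0 r 576.8 s 57.9
```

View pics/c2.png

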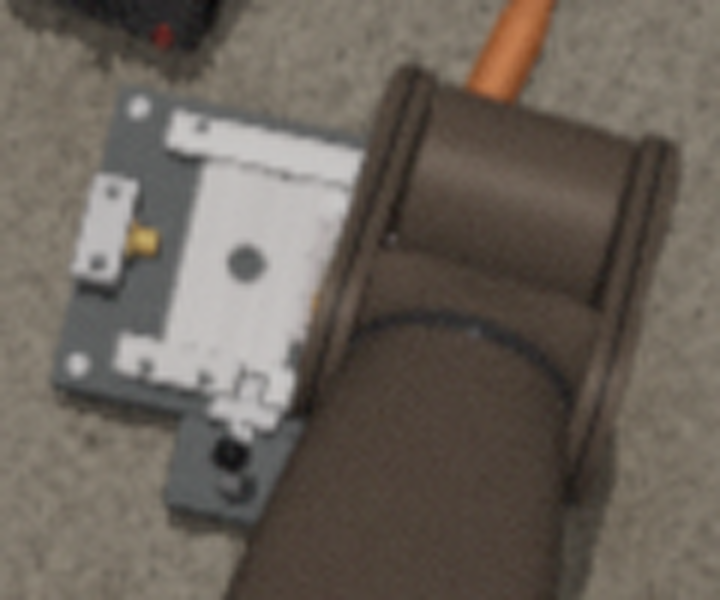

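The carrier hole is now at crop (246,263), about 19 mm short of line, and the stop tip at (158,240) is about 14 mm from the plate. I'll push on and watch the force.

Request:
move_arm:
  targets:
    - [1,[0.05,0,0],[0,0,0]]
    - [1,[0.05,0,0],[0,0,0]]
    - [1,[0.05,0,0],[0,0,0]]
    - [1,[0.04,0,0],[0,0,0]]
    - [1,[0,0,0],[0,0,0]]

```text
time_s: 5.25
tcp_pos: [578.5, -52.1, 53.0]
tcp_rot: [-180.0, -0.0, 78.0]
contact_force: [-0.8, 0.4, 0.6]
opening: 0.3
finger_force: 0.1
```

Request:
move_arm:
  targets:
    - [1,[0.05,0,0],[0,0,0]]
    - [1,[0.03,0,0],[0,0,0]]
    - [1,[0.02,0,0],[0,0,0]]
    - [1,[0.0,0,0],[0,0,0]]
    - [1,[0,0,0],[0,0,0]]

```text
time_s: 5.88
tcp_pos: [579.7, -46.9, 53.0]
tcp_rot: [-180.0, 0.0, 78.0]
contact_force: [-0.9, -4.5, -0.9]
opening: -0.2
finger_force: 2.2
```

```bash
python3 -c "
from p import *
st();t=snap('top','top2.png')
i=cv2.imread('pics/top2.png');g=i[155:190,215:260].min(2)
print('\n'.join(' '.join('%3d'%v for v in r[5:38]) for r in g[8:30]))"
```

```text
t 5.88 [579.7 -46.9  53. ] [-180.    0.   78.] F [-0.9 -4.5 -0.9] op -0.2 r 576.7 s 74.7
182 174 112  76  92 104 139 183 187 186 187 189 191 189 187 186 185 185 187 187 188 188 189 188 190 189 189 190 191 187 152  82  55
185 171  98  72  93 106 148 185 187 187 188 188 189 188 187 188 186 185 185 188 189 188 186 185 187 187 186 186 183 171 128  72  54
183 164  91  83  94 118 163 185 188 188 190 187 190 188 186 187 184 186 186 188 187 188 187 188 189 186 186 180 165 141  88  60  52
179 152  88  91  95 124 172 188 187 188 188 188 188 188 187 186 186 185 186 189 189 188 188 189 189 186 186 176 166 137  80  54  45
173 124  84  81  95 133 181 188 188 188 188 189 188 190 187 185 185 185 188 189 189 187 188 190 189 186 184 175 161 118  68  57  39
170 102  75  87  96 138 185 187 189 188 188 189 188 187 183 182 183 185 187 189 188 187 188 189 188 185 181 169 143  87  62  54  35
164  95  84 101 109 137 184 187 188 189 189 190 184 168 151 150 161 177 187 190 186 187 189 189 188 183 170 165 131  76  56  46  41
155  94  79  96 114 158 187 187 189 189 189 186 169 127  87  88 109 144 175 189 188 189
[... 1192 characters left out ...]
 184 164 121  87  85  76  68  86  81  54
 92 104 144 185 189 188 188 189 191 190 190 189 187 187 186 190 193 189 188 191 191 191 188 184 160 104  84  79  67  76  84  76  46
 95 108 148 185 189 190 190 189 191 190 189 187 188 187 188 190 192 190 189 189 192 189 187 181 159  92  79  74  59  74  81  71  46
 95 116 163 187 189 189 189 189 190 192 190 188 186 187 188 191 191 189 188 191 191 189 180 158 141  84  70  63  55  75  75  59  33
 97 124 169 188 190 189 189 190 190 192 190 186 187 188 191 191 190 188 190 193 193 189 178 145 109  75  66  58  52  69  71  50  33
101 133 179 187 189 189 190 192 191 191 189 187 188 188 191 194 188 189 189 191 191 188 183 154  98  69  57  47  56  64  60  36  34
```

```bash
python3 -c "
from p import *
t=snap('top');print('chole',plane(t,[(234.9,172.7)],43), plane(t,[(234.9,172.7)],43)[0,:2]@UY, plane(t,[(234.9,172.7)],43)[0,:2]@UX)
plan([(*rs(577,55),53,78,3),(*rs(577,50),160,78,3),(478.5,-304.3,150,78,7),(478.5,-304.3,100,78,2)],1)"
```

```text
chole [[602.13202949  59.09306894  43.        ]] 183.03648356125262 576.5937665053739
[[1, [-0.11, 0.0, 0.0], [0, 0, 0.0]], [1, [-0.11, 0.0, 0.0], [0, 0, 0.0]], [1, [-0.11, 0.0, 0.0], [0, 0, 0.0]], [1, [-0.03, 0.0, -0.59], [0, 0, 0.0]], [1, [-0.03, 0.0, -0.6], [0, 0, 0.0]]]
[[1, [-0.02, 0.0, -0.59], [0, 0, 0.0]], [1, [-0.59, -0.11, 0.02], [0, 0, 0.0]], [1, [-0.59, -0.11, 0.03], [0, 0, 0.0]], [1, [-0.59, -0.1, 0.02], [0, 0, 0.0]], [1, [-0.59, -0.11, 0.02], [0, 0, 0.0]]]
[[1, [-0.6, -0.11, 0.03], [0, 0, 0.0]], [1, [-0.59, -0.11, 0.02], [0, 0, 0.0]], [1, [-0.59, -0.11, 0.02], [0, 0, 0.0]], [1, [0.0, 0.0, 0.42], [0, 0, 0.0]], [1, [0.0, 0.0, 0.42], [0, 0, 0.0]]]
```

Request:
move_arm:
  targets:
    - [1,[-0.11,0.0,0.0],[0,0,0.0]]
    - [1,[-0.11,0.0,0.0],[0,0,0.0]]
    - [1,[-0.11,0.0,0.0],[0,0,0.0]]
    - [1,[-0.03,0.0,-0.59],[0,0,0.0]]
    - [1,[-0.03,0.0,-0.6],[0,0,0.0]]

```text
time_s: 6.6
tcp_pos: [574.4, -69.7, 124.8]
tcp_rot: [-179.9, -0.0, 78.0]
contact_force: [0.2, -0.9, -0.1]
opening: 0.0
finger_force: 0.0
```

Request:
move_arm:
  targets:
    - [0.45,[-0.02,0.0,-0.59],[0,0,0.0]]
    - [0.45,[-0.59,-0.11,0.02],[0,0,0.0]]
    - [0.45,[-0.59,-0.11,0.03],[0,0,0.0]]
    - [0.45,[-0.59,-0.1,0.02],[0,0,0.0]]
    - [0.45,[-0.59,-0.11,0.02],[0,0,0.0]]

```text
time_s: 7.22
tcp_pos: [519.5, -205.0, 154.6]
tcp_rot: [180.0, -0.0, 78.0]
contact_force: [-0.3, 0.0, -0.5]
opening: 46.9
finger_force: 0.0
```

Request:
move_arm:
  targets:
    - [0.45,[-0.6,-0.11,0.03],[0,0,0.0]]
    - [0.45,[-0.59,-0.11,0.02],[0,0,0.0]]
    - [0.45,[-0.59,-0.11,0.02],[0,0,0.0]]
    - [0.45,[0.0,0.0,0.0],[0,0,0.0]]
    - [0.45,[0.0,0.0,0.42],[0,0,0.0]]

```text
time_s: 7.85
tcp_pos: [479.8, -305.4, 127.3]
tcp_rot: [179.7, 0.1, 77.9]
contact_force: [0.1, 1.5, 0.4]
opening: 46.9
finger_force: 0.0
```

```bash
python3 -c "
from p import *
st();t=snap('top','top3.png');s=snap('side','side3.png')
a=cv2.imread('pics/top3.png')[150:215,210:300];b=cv2.imread('pics/side3.png')[165:300,270:410]
k=lambda i,w,h:cv2.resize(i,(w,h),interpolation=2)
cv2.imwrite('pics/c3.png',np.hstack([k(a,415,300),k(b,311,300)]))
g=a.min(2);print('\n'.join(' '.join('%3d'%v for v in r[14:38]) for r in g[12:34]))
plan([(478.5,-304.3,60,78,5)],.45)"
```

```text
t 7.85 [ 479.8 -305.4  127.3] [1.797e+02 1.000e-01 7.790e+01] F [0.1 1.5 0.4] op 46.9 r 532.8 s -198.9
 90  88  94 126 171 187 186 187 189 189 189 188 188 186 185 184 185 188 189 187 188 187 188 187
 89  91  98 134 180 188 187 187 188 189 188 187 187 186 184 185 187 188 188 187 187 189 189 186
 91  92 106 144 184 186 187 189 189 188 189 187 184 185 186 184 185 190 187 186 188 186 188 186
 91  96 117 163 187 187 187 189 188 188 187 186 186 185 185 185 187 189 188 186 187 188 185 180
 90  96 125 172 188 187 188 188 188 189 189 188 186 185 185 186 187 186 187 187 188 189 187 179
 86 100 134 181 187 186 187 189 189 188 187 186 186 185 185 187 187 187 186 188 187 188 185 183
 92 100 139 184 187 186 187 189 188 188 187 185 184 183 184 187 188 187 185 187 190 188 183 172
100 109 141 184 188 186 186 189 189 188 180 166 157 161 176 188 189 188 187 187 189 188 185 177
101 117 157 185 188 187 188 187 186 172 142 115 103 116 150 180 189 187 186 189 188 186 185 178
 83 127 177 188 189 187 189 188 179 144  87  57  46  66 111 163 186 187 188 189 189 187 185 177
 74 132 186 188 187 186 189 187 176 1
[... 618 characters left out ...]
 186 177 163 122
171 187 188 188 190 190 189 191 188 188 186 185 188 191 189 188 189 190 190 189 184 177 158 107
181 189 188 187 189 189 189 191 188 187 186 186 190 191 189 188 190 190 189 188 186 176 154  99
184 189 189 188 189 189 191 190 188 187 186 188 190 191 187 188 191 190 190 187 185 175 155 102
186 188 189 189 189 192 190 190 186 187 188 188 191 191 189 189 191 191 190 188 184 171 157 149
187 191 189 190 190 191 190 189 187 187 187 188 192 190 188 189 189 191 189 184 177 162 154 165
[[0.45, [-0.01, 0.01, 0.21], [0, 0, 0.0]], [0.45, [0.0, 0.0, 0.21], [0, 0, 0.0]], [0.45, [-0.01, 0.01, 0.2], [0, 0, 0.0]], [0.45, [0.0, 0.0, 0.21], [0, 0, 0.0]], [0.45, [-0.01, 0.01, 0.21], [0, 0, 0.0]]]
```

View pics/c3.png

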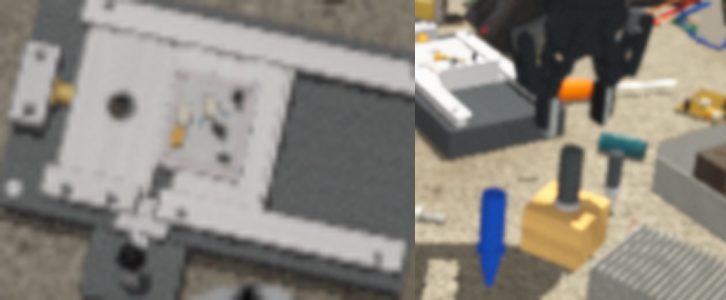

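The open gripper is above the grey drift in the block (crop (570,180)). The carrier has sprung back about 3 mm so far. I'll descend and grasp.

Request:
move_arm:
  targets:
    - [0.45,[0,0,0.24],[0,0,0]]
    - [0.45,[0,0,0.22],[0,0,0]]
    - [0.45,[0,0,0.2],[0,0,0]]
    - [0.45,[0,0,0.2],[0,0,0]]
    - [0.45,[0,0,0.15],[0,0,0]]

```text
time_s: 8.57
tcp_pos: [478.3, -304.1, 63.5]
tcp_rot: [-180.0, -0.0, 78.0]
contact_force: [0.1, 0.2, -0.3]
opening: 46.9
finger_force: 0.0
```

Request:
move_arm:
  targets:
    - [1,[0,0,0],[0,0,0]]
    - [1,[0,0,0],[0,0,0]]
    - [1,[0,0,0],[0,0,0]]
    - [1,[0,0,0],[0,0,0]]
    - [1,[0,0,0],[0,0,0]]
  newtons: 60

```text
time_s: 9.2
tcp_pos: [478.4, -304.2, 64.6]
tcp_rot: [180.0, 0.0, 78.0]
contact_force: [1.0, 0.9, -1.8]
opening: 20.7
finger_force: 58.6
```

```bash
python3 -c "
from p import *
st()"
```

```text
t 9.20 [ 478.4 -304.2   64.6] [180.   0.  78.] F [ 1.   0.9 -1.8] op 20.7 r 531.2 s -198.0
```

Request:
move_arm:
  targets:
    - [1,[0,0,-0.1],[0,0,0]]
    - [1,[0,0,-0.3],[0,0,0]]
    - [1,[0,0,-0.4],[0,0,0]]
    - [1,[0,0,-0.4],[0,0,0]]
    - [1,[0,0,-0.3],[0,0,0]]

```text
time_s: 9.82
tcp_pos: [479.0, -304.8, 157.3]
tcp_rot: [179.9, 0.1, 78.0]
contact_force: [0.4, -0.5, -1.4]
opening: 20.6
finger_force: 58.7
```

```bash
cat > hole.py <<'E'
from p import *
def hole(n,z=43):
    t=snap(n);f=t['frame'].min(2)
    g=cv2.resize(f,None,fx=8,fy=8,interpolation=cv2.INTER_CUBIC)
    m=(g<130).astype(np.uint8)
    for c in cv2.findContours(m,cv2.RETR_LIST,cv2.CHAIN_APPROX_NONE)[0]:
        if len(c)<20: continue
        (x,y),(a,b),_=cv2.fitEllipse(c);x,y,a,b=[(v+.5)/8 for v in(x,y,a,b)]
        P=plane(t,[(x-.5,y-.5)],z)[0]
        if np.linalg.norm(P[:2]-[600,55])<25 and b<9 and a>2: print(n,'px %.1f %.1f ax %.1f %.1f'%(x-.5,y-.5,a,b),np.round(P,1),'r %.1f s %.1f'%(P[:2]@UX,P[:2]@UY))
E
python3 -c "
from hole import *
st()
hole('top');hole('side')
s=snap('side','side4.png');t=snap('top','top4.png')
a=cv2.imread('pics/side4.png')[170:240,235:325];b=cv2.imread('pics/top4.png')[150:210,215:285]
k=lambda i,w,h:cv2.resize(i,(w,h),interpolation=2)
cv2.imwrite('pics/c4.png',np.hstack([k(a,450,350),k(b,350,300)[:350] if 0 else k(b,350,350)]))"
```

```text
t 9.82 [ 479.  -304.8  157.3] [1.799e+02 1.000e-01 7.800e+01] F [ 0.4 -0.5 -1.4] op 20.6 r 531.9 s -198.4
top px 235.7 172.5 ax 5.7 6.0 [602.7  56.7  43. ] r 577.6 s 180.8
side px 280.7 190.2 ax 2.4 4.3 [595.2  39.1  43. ] r 573.9 s 162.0
```

View pics/c4.png

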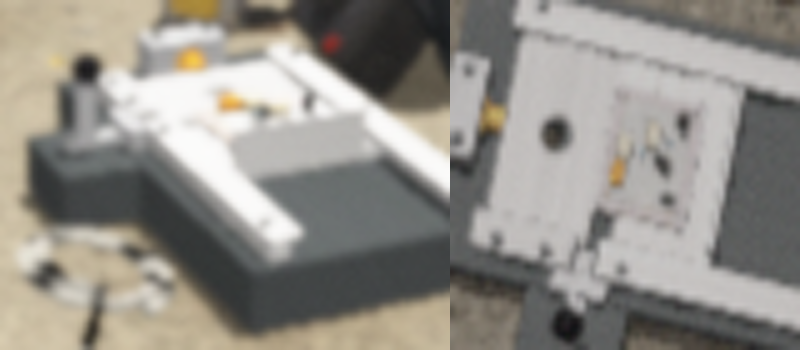

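The carrier rests against the brass stop at crop (495,118), with its hole at crop (556,132), which gives s=180.8. That is about 6 mm short of the bed hole, as described. I'll carry the drift over.

```bash
python3 -c "
from p import *
plan([(*rs(578,183.7),157,78,11),(*rs(578,183.7),110,78,3)],1)"
```

```text
[[1, [0.58, 0.07, 0.0], [0, 0, 0.0]], [1, [0.58, 0.07, -0.01], [0, 0, 0.0]], [1, [0.58, 0.07, 0.0], [0, 0, 0.0]], [1, [0.57, 0.07, 0.0], [0, 0, 0.0]], [1, [0.58, 0.07, -0.01], [0, 0, 0.0]]]
[[1, [0.58, 0.07, 0.0], [0, 0, 0.0]], [1, [0.58, 0.08, 0.0], [0, 0, 0.0]], [1, [0.58, 0.07, -0.01], [0, 0, 0.0]], [1, [0.58, 0.07, 0.0], [0, 0, 0.0]], [1, [0.57, 0.07, 0.0], [0, 0, 0.0]]]
[[1, [0.58, 0.07, -0.01], [0, 0, 0.0]], [1, [0.0, 0.0, 0.26], [0, 0, 0.0]], [1, [0.0, 0.0, 0.26], [0, 0, 0.0]], [1, [0.0, 0.0, 0.27], [0, 0, 0.0]], [1, [0, 0, 0], [0, 0, 0]]]
```

Request:
move_arm:
  targets:
    - [1,[0.58,0.07,0.0],[0,0,0.0]]
    - [1,[0.58,0.07,-0.01],[0,0,0.0]]
    - [1,[0.58,0.07,0.0],[0,0,0.0]]
    - [1,[0.57,0.07,0.0],[0,0,0.0]]
    - [1,[0.58,0.07,-0.01],[0,0,0.0]]

```text
time_s: 10.65
tcp_pos: [534.3, -137.5, 154.0]
tcp_rot: [-179.8, -0.0, 78.0]
contact_force: [0.4, 0.2, -1.3]
opening: 20.7
finger_force: 58.7
```

Request:
move_arm:
  targets:
    - [1,[0.58,0.07,0.0],[0,0,0.0]]
    - [1,[0.58,0.08,0.0],[0,0,0.0]]
    - [1,[0.58,0.07,-0.01],[0,0,0.0]]
    - [1,[0.58,0.07,0.0],[0,0,0.0]]
    - [1,[0.57,0.07,0.0],[0,0,0.0]]

```text
time_s: 11.28
tcp_pos: [591.5, 27.4, 154.5]
tcp_rot: [-179.8, 0.0, 78.0]
contact_force: [-0.2, -1.4, -0.4]
opening: 20.6
finger_force: 58.7
```

Request:
move_arm:
  targets:
    - [1,[0.58,0.07,-0.01],[0,0,0.0]]
    - [1,[0.0,0.0,0.26],[0,0,0.0]]
    - [1,[0.0,0.0,0.26],[0,0,0.0]]
    - [1,[0.0,0.0,0.27],[0,0,0.0]]
    - [1,[0,0,0],[0,0,0]]

```text
time_s: 11.9
tcp_pos: [601.6, 58.5, 106.6]
tcp_rot: [-179.7, 0.1, 77.9]
contact_force: [-0.0, 0.2, -1.5]
opening: 20.6
finger_force: 58.7
```

```bash
python3 -c "
from p import *
st();s=snap('side','side5.png');q=bot.read_state()['tcp_pos']
print('tip px expected',proj(s,[[q[0],q[1],q[2]-56.6]]),'fhole',proj(s,[[*rs(578,186.3),35],[*rs(577.6,180.8),43]]))
a=cv2.imread('pics/side5.png')[130:230,225:325]
cv2.imwrite('pics/c5.png',cv2.resize(a,(600,600),interpolation=2))"
```

```text
t 11.90 [601.6  58.5 106.6] [-1.797e+02  1.000e-01  7.790e+01] F [-0.   0.2 -1.5] op 20.6 r 576.2 s 182.3
tip px expected [[278.65589568 184.71127336]] fhole [[278.18158918 189.50329792]
 [278.94338698 187.65569595]]
```

View pics/c5.png

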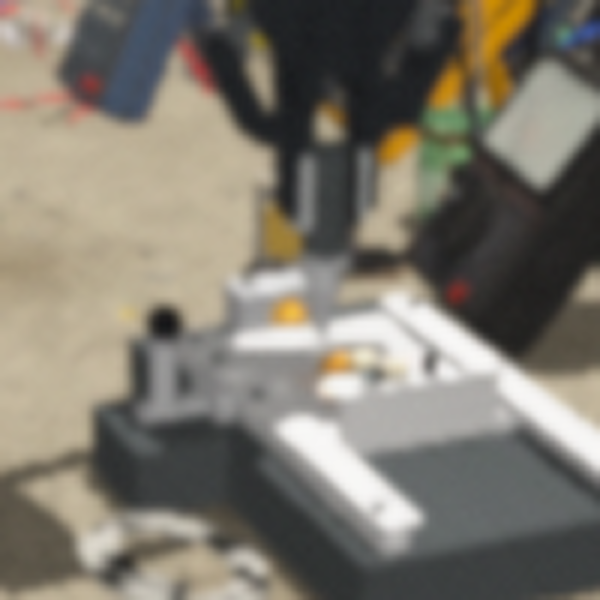

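The side view shows the drift upright, with its nose at crop (320,320), over the carrier hole and agreeing with the expected pixel. I'll descend in small steps and watch the force.

Request:
move_arm:
  targets:
    - [1,[0.02,0.02,0],[0,0,0]]
    - [1,[0,0,0.05],[0,0,0]]
    - [1,[0,0,0.05],[0,0,0]]
    - [1,[0,0,0.05],[0,0,0]]
    - [1,[0,0,0.0],[0,0,0]]

```text
time_s: 12.58
tcp_pos: [604.7, 60.3, 100.1]
tcp_rot: [-180.0, 0.0, 78.0]
contact_force: [-0.4, -0.3, -1.1]
opening: 20.7
finger_force: 58.7
```

Request:
move_arm:
  targets:
    - [1,[0,0,0.03],[0,0,0]]
    - [1,[0,0,0.03],[0,0,0]]
    - [1,[0,0,0.03],[0,0,0]]
    - [1,[0,0,0.0],[0,0,0]]
    - [1,[0,0,0.0],[0,0,0]]

```text
time_s: 13.2
tcp_pos: [605.0, 60.2, 95.2]
tcp_rot: [180.0, -0.0, 78.0]
contact_force: [1.1, 0.2, -1.0]
opening: 20.5
finger_force: 58.7
```

```bash
python3 -c "
from p import *
st()"
```

```text
t 13.20 [605.   60.2  95.2] [180.  -0.  78.] F [ 1.1  0.2 -1. ] op 20.5 r 579.2 s 184.7
```

Request:
move_arm:
  targets:
    - [1,[0,-0.01,0.03],[0,0,0]]
    - [1,[0,0,0.03],[0,0,0]]
    - [1,[0,0,0.03],[0,0,0]]
    - [1,[0,0,0.03],[0,0,0]]
    - [1,[0,0,0.0],[0,0,0]]

```text
time_s: 13.82
tcp_pos: [604.2, 60.3, 87.6]
tcp_rot: [-180.0, 0.0, 78.0]
contact_force: [0.5, -0.1, -0.8]
opening: 20.9
finger_force: 58.7
```

Request:
move_arm:
  targets:
    - [1,[0,0,0.03],[0,0,0]]
    - [1,[0,0,0.03],[0,0,0]]
    - [1,[0,0,0.03],[0,0,0]]
    - [1,[0,0,0.0],[0,0,0]]
    - [1,[0,0,0.0],[0,0,0]]

```text
time_s: 14.45
tcp_pos: [604.2, 60.2, 82.4]
tcp_rot: [-180.0, 0.0, 78.0]
contact_force: [0.1, -0.9, -1.6]
opening: 20.5
finger_force: 58.7
```

```bash
python3 -c "
from p import *
st();print(bot.read_state()['moment'])"
```

```text
t 14.45 [604.2  60.2  82.4] [-180.    0.   78.] F [ 0.1 -0.9 -1.6] op 20.5 r 578.4 s 184.6
[-0.08227071  0.08843035  0.01433801]
```

Request:
move_arm:
  targets:
    - [1,[0.01,0,0.03],[0,0,0]]
    - [1,[0,0,0.03],[0,0,0]]
    - [1,[0,0,0.03],[0,0,0]]
    - [1,[0,0,0.0],[0,0,0]]
    - [1,[0,0,0.0],[0,0,0]]

```text
time_s: 15.08
tcp_pos: [604.4, 60.8, 77.1]
tcp_rot: [-180.0, 0.0, 78.0]
contact_force: [-2.9, -2.5, 1.7]
opening: 20.9
finger_force: 58.9
```

Request:
move_arm:
  targets:
    - [1,[0,0,0.03],[0,0,0]]
    - [1,[0,0,0.03],[0,0,0]]
    - [1,[0,0,0.02],[0,0,0]]
    - [1,[0,0,0.0],[0,0,0]]
    - [1,[0,0,0.0],[0,0,0]]

```text
time_s: 15.7
tcp_pos: [604.6, 61.4, 72.1]
tcp_rot: [180.0, -0.1, 78.0]
contact_force: [-2.1, 1.0, 2.1]
opening: 20.8
finger_force: 59.1
```

```bash
python3 -c "
from p import *
st();print(bot.read_state()['moment'])"
```

```text
t 15.70 [604.6  61.4  72.1] [ 1.8e+02 -1.0e-01  7.8e+01] F [-2.1  1.   2.1] op 20.8 r 578.5 s 185.8
[ 0.1324542   0.4008086  -0.02695583]
```

Request:
move_arm:
  targets:
    - [1,[0.02,-0.01,0.02],[0,0,0]]
    - [1,[0,0,0.03],[0,0,0]]
    - [1,[0,0,0.02],[0,0,0]]
    - [1,[0,0,0.0],[0,0,0]]
    - [1,[0,0,0.0],[0,0,0]]

```text
time_s: 16.32
tcp_pos: [604.5, 62.3, 68.2]
tcp_rot: [180.0, -0.0, 78.0]
contact_force: [-0.7, 0.0, 2.8]
opening: 20.9
finger_force: 59.1
```

```bash
python3 -c "
from p import *
st();print(bot.read_state()['moment'])"
```

```text
t 16.32 [604.5  62.3  68.2] [180.  -0.  78.] F [-0.7  0.   2.8] op 20.9 r 578.2 s 186.7
[ 0.05167451  0.17417233 -0.01572511]
```

Request:
move_arm:
  targets:
    - [1,[0,0,0.03],[0,0,0]]
    - [1,[0,0,0.03],[0,0,0]]
    - [1,[0,0,0.03],[0,0,0]]
    - [1,[0,0,0.02],[0,0,0]]
    - [1,[0,0,0.0],[0,0,0]]

```text
time_s: 16.95
tcp_pos: [604.4, 62.9, 62.3]
tcp_rot: [-180.0, -0.1, 78.0]
contact_force: [-2.4, 2.3, 7.4]
opening: 20.9
finger_force: 59.8
```

```bash
python3 -c "
from p import *
st();print(bot.read_state()['moment'])"
```

```text
t 16.95 [604.4  62.9  62.3] [-1.8e+02 -1.0e-01  7.8e+01] F [-2.4  2.3  7.4] op 20.9 r 578.0 s 187.2
[ 0.59481664  0.62556376 -0.00720058]
```

Request:
move_arm:
  targets:
    - [1,[0.01,0,0.02],[0,0,0]]
    - [1,[0,0,0.02],[0,0,0]]
    - [1,[0,0,0.02],[0,0,0]]
    - [1,[0,0,0],[0,0,0]]
    - [1,[0,0,0.0],[0,0,0]]

```text
time_s: 17.58
tcp_pos: [604.6, 63.0, 62.3]
tcp_rot: [-179.9, 0.0, 78.0]
contact_force: [-10.4, 2.0, 22.7]
opening: 20.6
finger_force: 61.2
```

```bash
python3 -c "
from p import *
st();print(bot.read_state()['moment'])"
```

```text
t 17.57 [604.6  63.   62.3] [-179.9    0.    78. ] F [-10.4   2.   22.7] op 20.6 r 578.2 s 187.3
[0.32145406 2.10884386 0.0589253 ]
```

The drift is home: its height stays at 62.3 while the force rises to 22.7 N. I'll relieve the load, release and lift.

Request:
move_arm:
  targets:
    - [1,[-0.01,0,-0.06],[0,0,0]]
    - [1,[0,0,0],[0,0,0]]
    - [0.45,[0,0,0],[0,0,0]]
    - [0.45,[0,0,0],[0,0,0]]
    - [0.45,[0,0,0.0],[0,0,0]]

```text
time_s: 18.2
tcp_pos: [604.0, 61.9, 60.8]
tcp_rot: [-180.0, 0.0, 78.0]
contact_force: [-0.4, 0.1, 0.3]
opening: 46.9
finger_force: 0.0
```

Request:
move_arm:
  targets:
    - [0.45,[0,0,0],[0,0,0]]
    - [0.45,[0,0,-0.2],[0,0,0]]
    - [0.45,[0,0,-0.4],[0,0,0]]
    - [0.45,[0,0,-0.4],[0,0,0]]
    - [0.45,[0,0,-0.2],[0,0,0]]

```text
time_s: 18.82
tcp_pos: [605.3, 62.2, 136.2]
tcp_rot: [179.8, -0.0, 78.0]
contact_force: [-0.6, 0.4, 1.1]
opening: 47.5
finger_force: 0.0
```

```bash
python3 -c "
from p import *
st()
plan([(*rs(440,153.6),135,78,4),(*rs(440,153.6),68,78,4)],1)"
```

```text
t 18.82 [605.3  62.2 136.2] [179.8  -0.   78. ] F [-0.6  0.4  1.1] op 47.5 r 579.1 s 186.7
[[1, [-0.14, -0.58, 0.0], [0, 0, 0.0]], [1, [-0.14, -0.58, 0.01], [0, 0, 0.0]], [1, [-0.13, -0.58, 0.0], [0, 0, 0.0]], [1, [-0.14, -0.58, 0.01], [0, 0, 0.0]], [1, [0.0, 0.0, 0.28], [0, 0, 0.0]]]
[[1, [0.0, 0.0, 0.28], [0, 0, 0.0]], [1, [0.0, 0.0, 0.28], [0, 0, 0.0]], [1, [0.0, 0.0, 0.28], [0, 0, 0.0]], [1, [0, 0, 0], [0, 0, 0]], [1, [0, 0, 0], [0, 0, 0]]]
```

Request:
move_arm:
  targets:
    - [1,[-0.14,-0.58,0.0],[0,0,0.0]]
    - [1,[-0.14,-0.58,0.01],[0,0,0.0]]
    - [1,[-0.13,-0.58,0.0],[0,0,0.0]]
    - [1,[-0.14,-0.58,0.01],[0,0,0.0]]
    - [1,[0.0,0.0,0.0],[0,0,0.0]]

```text
time_s: 19.45
tcp_pos: [458.8, 59.2, 131.6]
tcp_rot: [-179.9, 0.0, 78.0]
contact_force: [-0.5, 0.1, 0.1]
opening: -0.1
finger_force: 0.0
```

Request:
move_arm:
  targets:
    - [1,[0.0,0.0,0.28],[0,0,0.0]]
    - [1,[0.0,0.0,0.28],[0,0,0.0]]
    - [1,[0.0,0.0,0.28],[0,0,0.0]]
    - [1,[0,0,0.28],[0,0,0]]
    - [1,[0,0,0],[0,0,0]]

```text
time_s: 20.08
tcp_pos: [459.7, 59.0, 62.9]
tcp_rot: [-179.7, 0.0, 78.0]
contact_force: [-0.1, -0.8, -0.6]
opening: -0.1
finger_force: 0.0
```

```bash
python3 -c "
from hole import *
st();snap('side','side6.png');snap('top','top6.png')
a=cv2.imread('pics/side6.png')[130:230,215:315];b=cv2.imread('pics/top6.png')[150:220,205:275]
k=lambda i,w,h:cv2.resize(i,(w,h),interpolation=2)
cv2.imwrite('pics/c6.png',np.hstack([k(a,400,400),k(b,400,400)]))"
```

```text
t 20.07 [459.7  59.   62.9] [-179.7    0.    78. ] F [-0.1 -0.8 -0.6] op -0.1 r 437.3 s 153.3
```

View pics/c6.png

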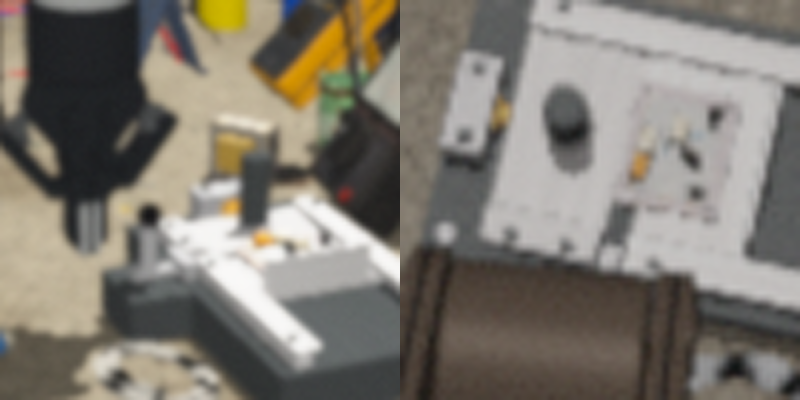

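The drift stands home and upright (side crop (255,190)), and the notch at (622,220) is in line with the bolt tongue. The fingers are just on the -x side of the knob, so I'll push.

Request:
move_arm:
  targets:
    - [1,[0,0.08,0],[0,0,0]]
    - [1,[0,0.08,0],[0,0,0]]
    - [1,[0,0.08,0],[0,0,0]]
    - [1,[0,0.08,0],[0,0,0]]
    - [1,[0,0.05,0],[0,0,0]]

```text
time_s: 20.8
tcp_pos: [483.0, 54.2, 65.1]
tcp_rot: [-180.0, 0.0, 78.0]
contact_force: [-1.7, 0.7, 1.0]
opening: -0.1
finger_force: 0.8
```

Request:
move_arm:
  targets:
    - [1,[0,0.05,0],[0,0,0]]
    - [1,[0,0.05,0],[0,0,0]]
    - [1,[0,0.05,0],[0,0,0]]
    - [1,[0,0.05,0],[0,0,0]]
    - [1,[0,0,0],[0,0,0]]

```text
time_s: 21.42
tcp_pos: [494.9, 51.7, 65.1]
tcp_rot: [180.0, -0.0, 78.0]
contact_force: [-0.3, -0.1, 0.4]
opening: 0.3
finger_force: 0.2
```

```bash
python3 -c "
from p import *
st()"
```

```text
t 21.43 [494.9  51.7  65.1] [180.  -0.  78.] F [-0.3 -0.1  0.4] op 0.3 r 473.3 s 153.5
```

Request:
move_arm:
  targets:
    - [1,[0,0.03,0],[0,0,0]]
    - [1,[0,0.03,0],[0,0,0]]
    - [1,[0,0.03,0],[0,0,0]]
    - [1,[0,0.02,0],[0,0,0]]
    - [1,[0,0,0],[0,0,0]]

```text
time_s: 22.05
tcp_pos: [499.5, 50.7, 64.9]
tcp_rot: [-179.7, 0.0, 78.0]
contact_force: [-6.6, 0.6, 4.2]
opening: -0.2
finger_force: 3.4
```

```bash
python3 -c "
from p import *
st()"
```

```text
t 22.05 [499.5  50.7  64.9] [-179.7    0.    78. ] F [-6.6  0.6  4.2] op -0.2 r 477.9 s 153.5
```

Request:
move_arm:
  targets:
    - [1,[0,0.03,0],[0,0,0]]
    - [1,[0,0.03,0],[0,0,0]]
    - [1,[0,0,0],[0,0,0]]
    - [1,[0,0,0],[0,0,0]]
    - [1,[0,0,0],[0,0,0]]

```text
time_s: 22.68
tcp_pos: [499.8, 50.7, 64.8]
tcp_rot: [-179.2, 0.1, 78.0]
contact_force: [-16.2, 1.4, 13.4]
opening: 0.1
finger_force: 8.5
```

```bash
python3 -c "
from p import *
st()
plan([(*rs(445,153.6),65,78,3),(*rs(445,153.6),135,78,2),(*rs(578.3,187),135,78,5)],1)"
```

```text
t 22.68 [499.8  50.7  64.8] [-1.792e+02  1.000e-01  7.800e+01] F [-16.2   1.4  13.4] op 0.1 r 478.2 s 153.5
[[1, [0.0, -0.19, 0.0], [0, 0, 0.0]], [1, [0.0, -0.18, 0.0], [0, 0, 0.01]], [1, [0.0, -0.19, 0.0], [0, 0, 0.0]], [1, [0.0, 0.0, -0.58], [0, 0, 0.0]], [1, [0.0, 0.0, -0.59], [0, 0, 0.0]]]
[[1, [0.11, 0.45, 0.0], [0, 0, 0.0]], [1, [0.11, 0.44, 0.0], [0, 0, 0.0]], [1, [0.11, 0.45, 0.0], [0, 0, 0.0]], [1, [0.12, 0.44, 0.0], [0, 0, 0.0]], [1, [0.11, 0.45, 0.0], [0, 0, 0.0]]]
```

Hard stop at 16 N after about 17 mm of travel, so the bolt is home. Back to the drift.

Request:
move_arm:
  targets:
    - [1,[0.0,-0.24,0.0],[0,0,0.0]]
    - [1,[0.0,-0.22,0.0],[0,0,0.0]]
    - [1,[0.0,-0.2,0.0],[0,0,0.0]]
    - [1,[0.0,0.0,-0.58],[0,0,0.0]]
    - [1,[0.0,0.0,-0.59],[0,0,0.0]]

```text
time_s: 23.3
tcp_pos: [465.0, 58.0, 135.6]
tcp_rot: [-180.0, 0.0, 78.0]
contact_force: [0.8, 0.8, -0.3]
opening: 0.1
finger_force: 0.0
```

Request:
move_arm:
  targets:
    - [0.45,[0.11,0.45,0.0],[0,0,0.0]]
    - [0.45,[0.11,0.44,0.0],[0,0,0.0]]
    - [0.45,[0.11,0.45,0.0],[0,0,0.0]]
    - [0.45,[0.12,0.44,0.0],[0,0,0.0]]
    - [0.45,[0.11,0.45,0.0],[0,0,0.0]]

```text
time_s: 23.92
tcp_pos: [604.3, 63.0, 135.2]
tcp_rot: [180.0, -0.0, 78.0]
contact_force: [-0.6, -0.6, 0.4]
opening: 46.6
finger_force: 0.0
```

Request:
move_arm:
  targets:
    - [0.45,[0,0,0.0],[0,0,0.0]]
    - [0.45,[0,0,0.0],[0,0,0.0]]
    - [0.45,[0,0,0.0],[0,0,0.0]]
    - [0.45,[0,0,0.0],[0,0,0.0]]
    - [0.45,[0,0,0.0],[0,0,0.0]]

```text
time_s: 24.55
tcp_pos: [603.4, 63.0, 135.5]
tcp_rot: [180.0, -0.0, 78.0]
contact_force: [1.1, 0.7, 0.8]
opening: 46.8
finger_force: 0.0
```

```bash
python3 -c "
from p import *
st()
plan([(604.4,62.8,62.5,78,5)],.45)
t=snap('top','top7.png')
s=snap('side','side7.png')
a=cv2.imread('pics/side7.png')[130:230,215:315];b=cv2.imread('pics/top7.png')[150:220,205:275]
k=lambda i,w,h:cv2.resize(i,(w,h),interpolation=2)
cv2.imwrite('pics/c7.png',np.hstack([k(a,400,400),k(b,400,400)]))"
```

```text
t 24.55 [603.4  63.  135.5] [180.  -0.  78.] F [1.1 0.7 0.8] op 46.8 r 577.1 s 187.1
[[0.45, [0.0, 0.0, 0.24], [0, 0, 0.0]], [0.45, [0.0, 0.01, 0.25], [0, 0, 0.0]], [0.45, [0.0, 0.0, 0.24], [0, 0, 0.0]], [0.45, [0.0, 0.0, 0.24], [0, 0, 0.0]], [0.45, [0.0, 0.01, 0.25], [0, 0, 0.0]]]
```

View pics/c7.png

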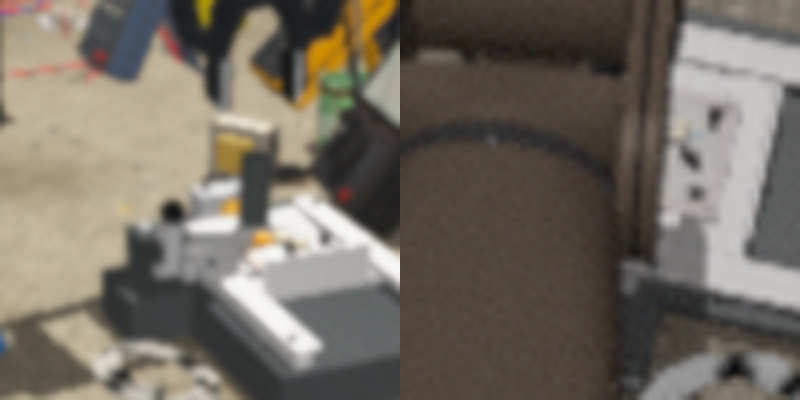

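The knob has moved towards +x (from (150,213) to (173,212)) and the drift is still home. I'll descend, grip and pull it out.

Request:
move_arm:
  targets:
    - [0.45,[0.0,0.01,0.24],[0,0,0.0]]
    - [0.45,[0.0,0.0,0.25],[0,0,0.0]]
    - [0.45,[0.0,0.0,0.24],[0,0,0.0]]
    - [0.45,[0.0,0.0,0.24],[0,0,0.0]]
    - [0.45,[0.0,0.0,0.24],[0,0,0.0]]

```text
time_s: 25.28
tcp_pos: [604.1, 62.8, 61.4]
tcp_rot: [-180.0, 0.0, 78.0]
contact_force: [-0.2, -0.4, -0.5]
opening: 47.0
finger_force: 0.0
```

Request:
move_arm:
  targets:
    - [1,[0,0,0],[0,0,0]]
    - [1,[0,0,0],[0,0,0]]
    - [1,[0,0,0],[0,0,0]]
    - [1,[0,0,0],[0,0,0]]
    - [1,[0,0,0],[0,0,0]]
  newtons: 80

```text
time_s: 25.9
tcp_pos: [604.1, 62.8, 62.6]
tcp_rot: [-180.0, 0.0, 78.0]
contact_force: [0.3, -0.0, -3.8]
opening: 20.4
finger_force: 78.2
```

```bash
python3 -c "
from p import *
st();print(bot.read_state()['moment'])"
```

```text
t 25.90 [604.1  62.8  62.6] [-180.    0.   78.] F [ 0.3 -0.  -3.8] op 20.4 r 577.8 s 187.1
[-0.05687312 -0.03990312 -0.0223905 ]
```

Request:
move_arm:
  targets:
    - [1,[0,0,-0.1],[0,0,0]]
    - [1,[0,0,-0.1],[0,0,0]]
    - [1,[0,0,-0.1],[0,0,0]]
    - [1,[0,0,-0.1],[0,0,0]]
    - [1,[0,0,-0.1],[0,0,0]]

```text
time_s: 26.52
tcp_pos: [604.5, 62.9, 93.4]
tcp_rot: [180.0, -0.0, 78.0]
contact_force: [-0.0, 0.7, -1.1]
opening: 20.1
finger_force: 78.3
```

Request:
move_arm:
  targets:
    - [1,[0,0,-0.2],[0,0,0]]
    - [1,[0,0,-0.3],[0,0,0]]
    - [1,[0,0,-0.3],[0,0,0]]
    - [1,[0,0,-0.3],[0,0,0]]
    - [1,[0,0,0],[0,0,0]]

```text
time_s: 27.15
tcp_pos: [605.9, 62.7, 161.7]
tcp_rot: [179.7, -0.0, 78.0]
contact_force: [0.2, -0.3, -1.7]
opening: 20.3
finger_force: 78.3
```

```bash
python3 -c "
from p import *
st()
plan([(478.4,-304.2,158,78,11),(478.4,-304.2,120,78,4)],1)"
```

```text
t 27.15 [605.9  62.7 161.7] [179.7  -0.   78. ] F [ 0.2 -0.3 -1.7] op 20.3 r 579.5 s 187.4
[[1, [-0.58, -0.07, 0.01], [0, 0, 0.0]], [1, [-0.59, -0.08, 0.0], [0, 0, 0.0]], [1, [-0.58, -0.07, 0.01], [0, 0, 0.0]], [1, [-0.59, -0.07, 0.0], [0, 0, 0.0]], [1, [-0.58, -0.08, 0.01], [0, 0, 0.0]]]
[[1, [-0.58, -0.07, 0.0], [0, 0, 0.0]], [1, [-0.59, -0.07, 0.01], [0, 0, 0.0]], [1, [-0.58, -0.08, 0.0], [0, 0, 0.0]], [1, [-0.59, -0.07, 0.01], [0, 0, 0.0]], [1, [-0.58, -0.07, 0.01], [0, 0, 0.0]]]
[[1, [-0.58, -0.08, 0.0], [0, 0, 0.0]], [1, [0.0, 0.0, 0.16], [0, 0, 0.0]], [1, [0.0, 0.0, 0.16], [0, 0, 0.0]], [1, [0.0, 0.0, 0.16], [0, 0, 0.0]], [1, [0.0, 0.0, 0.16], [0, 0, 0.0]]]
```

Request:
move_arm:
  targets:
    - [1,[-0.58,-0.07,0.01],[0,0,0.0]]
    - [1,[-0.59,-0.08,0.0],[0,0,0.0]]
    - [1,[-0.58,-0.07,0.01],[0,0,0.0]]
    - [1,[-0.59,-0.07,0.0],[0,0,0.0]]
    - [1,[-0.58,-0.08,0.01],[0,0,0.0]]

```text
time_s: 27.78
tcp_pos: [545.3, -104.8, 156.2]
tcp_rot: [-179.9, -0.0, 78.0]
contact_force: [0.5, -0.5, -0.7]
opening: 20.1
finger_force: 78.3
```

Request:
move_arm:
  targets:
    - [1,[-0.58,-0.07,0.0],[0,0,0.0]]
    - [1,[-0.59,-0.07,0.01],[0,0,0.0]]
    - [1,[-0.58,-0.08,0.0],[0,0,0.0]]
    - [1,[-0.59,-0.07,0.01],[0,0,0.0]]
    - [1,[-0.58,-0.07,0.01],[0,0,0.0]]

```text
time_s: 28.4
tcp_pos: [487.7, -271.6, 154.4]
tcp_rot: [-179.9, -0.0, 78.0]
contact_force: [-0.0, -0.5, -1.0]
opening: 20.3
finger_force: 78.3
```

Request:
move_arm:
  targets:
    - [1,[-0.58,-0.08,0.0],[0,0,0.0]]
    - [1,[0.0,0.0,0.16],[0,0,0.0]]
    - [1,[0.0,0.0,0.16],[0,0,0.0]]
    - [1,[0.0,0.0,0.16],[0,0,0.0]]
    - [1,[0.0,0.0,0.16],[0,0,0.0]]

```text
time_s: 29.02
tcp_pos: [476.8, -302.8, 115.7]
tcp_rot: [-180.0, -0.0, 78.1]
contact_force: [-0.5, -0.6, -1.2]
opening: 20.0
finger_force: 78.3
```

Request:
move_arm:
  targets:
    - [1,[0,0,0],[0,0,0]]
    - [1,[0,0,0],[0,0,0]]
    - [1,[0,0,0],[0,0,0]]
    - [1,[0,0,0],[0,0,0]]
    - [1,[0,0,0],[0,0,0]]

```text
time_s: 29.65
tcp_pos: [476.7, -304.0, 117.0]
tcp_rot: [180.0, 0.0, 78.0]
contact_force: [0.5, -0.5, -1.1]
opening: 20.7
finger_force: 78.3
```

```bash
python3 -c "
from hole import *
st();hole('top')
plan([(478.5,-304.2,95,78,4),(478.5,-304.2,67,78,6)],1)"
```

```text
t 29.65 [ 476.7 -304.   117. ] [180.   0.  78.] F [ 0.5 -0.5 -1.1] op 20.7 r 529.5 s -198.1
top px 234.5 172.0 ax 5.8 6.1 [604.1  60.2  43. ] r 578.3 s 184.5
[[1, [0.0, 0.01, 0.09], [0, 0, 0.0]], [1, [0.0, 0.01, 0.09], [0, 0, 0.0]], [1, [0.0, 0.0, 0.09], [0, 0, 0.0]], [1, [0.0, 0.01, 0.1], [0, 0, 0.0]], [1, [0.0, 0.0, 0.08], [0, 0, 0.0]]]
[[1, [0.0, 0.0, 0.07], [0, 0, 0.0]], [1, [0.0, 0.0, 0.08], [0, 0, 0.0]], [1, [0.0, 0.0, 0.08], [0, 0, 0.0]], [1, [0.0, 0.0, 0.07], [0, 0, 0.0]], [1, [0.0, 0.0, 0.08], [0, 0, 0.0]]]
```

Request:
move_arm:
  targets:
    - [1,[0.0,0.02,0.09],[0,0,0.0]]
    - [1,[0.0,0.01,0.09],[0,0,0.0]]
    - [1,[0.0,0.0,0.09],[0,0,0.0]]
    - [1,[0.0,0.0,0.1],[0,0,0.0]]
    - [1,[0.0,0.0,0.08],[0,0,0.0]]

```text
time_s: 30.32
tcp_pos: [478.2, -304.1, 89.1]
tcp_rot: [-180.0, -0.0, 78.0]
contact_force: [-0.6, -0.3, -1.9]
opening: 20.2
finger_force: 78.3
```

```bash
python3 -c "
from p import *
st()"
```

```text
t 30.32 [ 478.2 -304.1   89.1] [-180.   -0.   78.] F [-0.6 -0.3 -1.9] op 20.2 r 531.0 s -197.9
```

Tip is in the hole with no contact; continuing to the collar.

Request:
move_arm:
  targets:
    - [1,[0.0,0.0,0.09],[0,0,0.0]]
    - [1,[0.0,0.0,0.09],[0,0,0.0]]
    - [1,[0.0,0.0,0.09],[0,0,0.0]]
    - [1,[0.0,0.0,0.07],[0,0,0.0]]
    - [1,[0.0,0.0,0.05],[0,0,0.0]]

```text
time_s: 30.95
tcp_pos: [478.4, -304.2, 66.0]
tcp_rot: [-180.0, -0.0, 78.0]
contact_force: [0.4, -0.1, -1.7]
opening: 20.3
finger_force: 78.3
```

Request:
move_arm:
  targets:
    - [1,[0.0,0.0,0.02],[0,0,0.0]]
    - [1,[0,0,0],[0,0,0]]
    - [1,[0,0,0],[0,0,0]]
    - [1,[0,0,0],[0,0,0]]
    - [1,[0,0,0],[0,0,0]]

```text
time_s: 31.58
tcp_pos: [478.5, -304.3, 65.2]
tcp_rot: [180.0, 0.0, 78.0]
contact_force: [-0.2, -0.1, -0.6]
opening: 20.6
finger_force: 78.3
```

```bash
python3 -c "
from p import *
st()"
```

```text
t 31.57 [ 478.5 -304.3   65.2] [180.   0.  78.] F [-0.2 -0.1 -0.6] op 20.6 r 531.2 s -198.1
```

Collar about at the block. I'll settle it, release and retreat upward.

Request:
move_arm:
  targets:
    - [1,[0.0,0.0,0.01],[0,0,0.0]]
    - [1,[0,0,0],[0,0,0]]
    - [0.45,[0,0,0],[0,0,0]]
    - [0.45,[0,0,0],[0,0,0]]
    - [0.45,[0,0,0],[0,0,0]]

```text
time_s: 32.2
tcp_pos: [478.6, -304.4, 64.8]
tcp_rot: [180.0, 0.0, 78.0]
contact_force: [0.7, -0.1, -0.2]
opening: 46.9
finger_force: 0.0
```

Request:
move_arm:
  targets:
    - [0.45,[0,0,0],[0,0,0]]
    - [0.45,[0,0,-0.3],[0,0,0]]
    - [0.45,[0,0,-0.6],[0,0,0]]
    - [0.45,[0,0,-0.6],[0,0,0]]
    - [0.45,[0,0,-0.6],[0,0,0]]

```text
time_s: 32.83
tcp_pos: [478.6, -304.4, 193.2]
tcp_rot: [179.9, 0.1, 78.0]
contact_force: [0.0, 0.6, -0.2]
opening: 47.1
finger_force: 0.0
```

Request:
move_arm:
  targets:
    - [0.45,[0,0,0],[0,0,0]]
    - [0.45,[0,0,0],[0,0,0]]
    - [0.45,[0,0,0],[0,0,0]]
    - [0.45,[0,0,0],[0,0,0]]
    - [0.45,[0,0,0],[0,0,0]]

```text
time_s: 33.45
tcp_pos: [478.2, -304.0, 189.7]
tcp_rot: [-179.9, -0.0, 78.0]
contact_force: [-0.1, 0.0, -0.4]
opening: 47.4
finger_force: 0.0
```

```bash
python3 -c "
from hole import *
st();hole('top')
t=snap('top','top8.png')
s=snap('side','side8.png')
a=cv2.imread('pics/side8.png')[165:295,235:375];b=cv2.imread('pics/top8.png')[150:220,205:275]
k=lambda i,w,h:cv2.resize(i,(w,h),interpolation=2)
cv2.imwrite('pics/c8.png',np.hstack([k(a,430,400),k(b,370,400)]))"
```

```text
t 33.45 [ 478.2 -304.   189.7] [-179.9   -0.    78. ] F [-0.1  0.  -0.4] op 47.4 r 530.9 s -197.9
top px 234.5 172.0 ax 5.8 6.0 [604.1  60.2  43. ] r 578.3 s 184.5
```

View pics/c8.png

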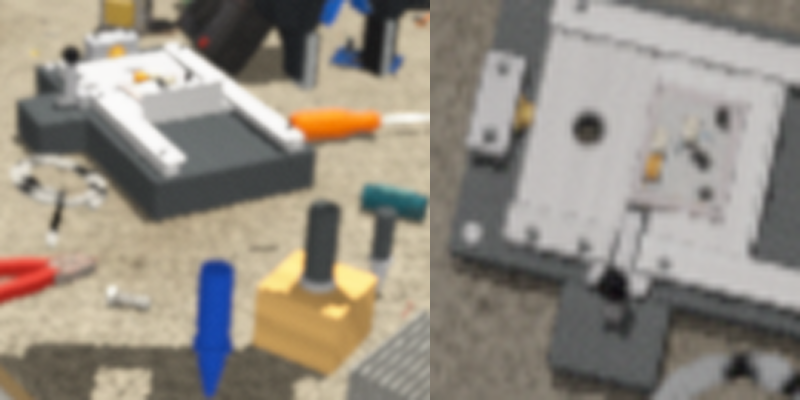

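The drift stands upright in its block (side crop (322,245)), the bolt tongue fills the notch (top crop (630,240)), and the carrier holds in line. The gripper is clear, so I'm handing in.

```bash
python3 -c "
from bench import bot
print(bot.finish_job())"
```

```text
the job is handed in; nothing more can be done
None
```

The job is done and handed in at about 33 s: the carrier is bolted in line and the drift is back upright in its block. The drift and the bolt were each driven to a hard stop, and no verdict came back from the hand-in.

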